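Hook the brass ring out from under the guard

ROBOT

A 7-joint arm with a two-finger parallel gripper is mounted at the origin on the work surface. World frame = base frame: x ahead of the robot, y to its left, z up, the work surface at z = 0. Lengths are in m, angles in rad, forces in N, time in s.
With the tool pointing down it reaches from about 0.425 to 0.875 m from the base axis. Payload 8.4 kg.
Tool frame: the origin (TCP) lies midway between the tips of the shut fingers; the grasp point (between the pads) lies 19 mm behind it; z points along the fingers, y is the line along which they close (so a half turn about z gives the same grasp; the last joint's range is limited). The gripper opens to 87 mm and grips with 3 to 60 N. Pads are 19 mm wide; open, the fingers measure 117 mm over their backs; the gripper's body (75 mm by 190 mm) begins 51 mm behind the grasp point.
Start: joints at [1.235, 0.333, 0.04, 1.465, -0.013, 1.343, -0.059], TCP at [0.152, -0.632, 0.223] pointing down, gripper open.
Joint ranges: [-2.58, 2.58], [-0.38, 2.09], [-1.3, 1.39], [0.25, 2.4], [-1.5, 4.64], [0.08, 2.09], [-2.65, 2.65]. Speed limits (rad/s): [2.22, 2.22, 2.79, 2.79, 3.14, 3.14, 3.14].

INTERFACE

Orientations are given as a rotation vector (axis times angle).
In Python, from plant import env, viewer, hand_in, find_in, trace, pinpoint gives the robot as it stands.
- The arm moves only by the tool servo_tool, never from a script. Its argument "deltas" is one flat list of numbers, 7 for each row, row after row: the finger opening in m, from 0 to 0.087, then the shift along the tool's x, y, z in m, then the turn, a rotation vector about the tool's x, y, z in degrees. In form: [grip, dx, dy, dz, ax, ay, az, grip, dx, dy, dz, ax, ay, az, ...]. A call has 1 to 20 rows; each row shifts and turns the commanded pose from where the row before left it, along the tool's axes as they then stand; what a row does not reach is not made up. A row lasts 1/8 s, in which the tool goes at most 62.5 mm and 10.7 degrees, less where a joint would pass 70% of its speed; a pose out of reach is approached as far as the arm can. A call with a gripper value outside its range is refused whole. The fingers move at their own pace and stop on an object; the grip force is fixed at half the most. Time passes only in rows, so rows that do not move let the fingers close. It gives the time, the measured TCP pose, the force, the opening and the grip force at its end, in the units of the state.
- env.state(): the state, without advancing time (a new reading comes with each control period).
- viewer.get_image(name): name is "scene" or "top"; returns a dict with "frame" (384x512x3 uint8, red, green, blue), "fx", "fy", "cx", "cy" (pixels), "D" ([k1, k2, p1, p2, k3] as OpenCV has them; the pictures are not rectified), "R" (3x3) and "t" (3): a world point X has camera coordinates R X + t. Camera axes: x right, y down, z forward; pixel columns grow to the right and rows downward; lengths in m; the calibration is good to about 2 mm. A picture is of the moment at which its call begins. There is no depth.
- hand_in(): hands the job in; it is judged then, once.
Trained networks look in the newest picture that a camera, given by its name, has taken for a name from the list of things; names that differ only in an ending like _2 or _b are one class to them, and where a whole thing is asked for, a point or a joint stands for the part that bears it (a point fixed in the world has none). Each returns a list of dicts, best first, with "conf" (0 to 1); they miss things now and then, are a little off and sometimes report something else, mostly with a low value. They report only what shows in the picture. A call takes as long as a camera call. They do not tell look-alikes from the thing itself.
- find_in(name, camera): "extent" ([left, top, right, bottom] in pixels, round what is visible of it).
- trace(name, camera): "pixels" (384x512 bool, what is visible of it) and "extent" ([left, top, right, bottom] in pixels, round what is visible of it).
- pinpoint(name, camera): "centre" ([column, row] in pixels: a listed point, or the origin of a listed thing).
The state is a dict: "t": time; "qpos": joint angles; "joint_vel": joint speeds; "tau": joint torques, N m; "eef_pos": TCP position; "tcp_rot": TCP orientation; "wrist_force": force on the tool from outside, world axes, zero at the start; "moment": the same for the moment, N m; "width": finger opening in m; "gripper_force": force on a finger pad.
Only numpy, scipy, OpenCV 4.12 (cv2) and the standard library are available. Lean on these libraries where they do the work, as an engineer would, in place of code of your own. Each camera call takes 0.05 s, during which the arm holds its last target. There are 200 camera calls.

TASK

A brass filter ring has rolled under the fixed wire guard of the slide warmer. Using the blue-handled hook, draw the brass ring out until it lies flat on the green mat in front of the guard, without touching either ring with the gripper, and leave the black ring where it lies. Then set the hook down on the bench, where it may stay in the ring, and let go.

Things in the scene. Friction and masses are not known exactly. Their poses are not given: they have to be found in the camera images.
- hook_grip (a point): Centre of the blue handle (90 x 28 x 50 mm high, flat-bottomed, loose, 150 g tool balanced in the handle), 25 mm above its underside. x points along the rod to the hook, z up. A 7 mm steel rod leaves the handle 16 mm above this point along +x; at x = 200 mm it bends straight down, its tip 23 mm below this point (2 mm off the bench when the handle stands). Grasp across the 28 mm width.
- brass_ring_center (a point): centre (half-way up, 6 mm above the bench) of the loose brass ring: outer diameter 46 mm, hole 32 mm, 12 mm high, about 85 g, lying flat; z is its axis. The hook's 7 mm tip fits into its hole with 12 mm to spare all round.
- black_ring_center (a point): centre (half-way up) of the black ring of the same size, lying flat under the guard beside the brass one, which of them is left or right varies; it is to be left alone.
- guard: Fixed guard; origin on the bench, mid mouth edge; x points into it, z up. Top of 5 mm steel bars along x, about 39 mm apart, over x 0 to 160, y +-138 mm, 110 to 115 mm up, bent down as back wall at x 155 to 160; 10 mm posts at x 5 and 155, y +-135; front open. White slide warmer behind: x 180 to 310, y +-130, 72 high. Green mat flat on the bench (under 1 mm, no step): x -210 to -30, y +-140. Rings start at x 50 to 95.
Mind the look-alikes: they are no part of the job. Of the things that look like the part that bears hook_grip, take the one that is farthest from the robot's base at the start.

How it is judged:
On the way:
1. the hook is down at the brass ring while the ring still lies under the guard (x of brass_ring_center in the frame of hook_grip between 0.155 and 0.245 m and y of brass_ring_center in the frame of hook_grip between -0.04 and 0.04 m and height (world z) of hook_grip below 0.045 m and x of brass_ring_center in the frame of guard above 0 m), for 0.1 s.
At the end, for the whole second after the job is handed in: Brass ring flat (within 10 degrees) and still on the bench, its centre over the green mat at least 15 mm in from the mat's edges; hook resting still on the bench, released, its handle's centre below 45 mm; black ring within 20 mm of its start (x of brass_ring_center in the frame of guard between -0.195 and -0.045 m and y of brass_ring_center in the frame of guard between -0.125 and 0.125 m and height (world z) of brass_ring_center below 0.015 m and angle between brass_ring_center's own z axis and vertical below 0.17 rad and linear speed of each of brass_ring, hook below 0.02 m/s and height (world z) of hook_grip below 0.045 m and distance of black_ring_center from where it was at the start of the episode below 0.02 m); the robot touches nothing.
It fails at once if the gripper or arm touches either ring (contact force between any of the fingers, the arm and brass_ring above 0.3 N or contact force between any of the fingers, the arm and black_ring above 0.3 N).
It fails at once if the black ring is moved by more than 20 mm (distance of black_ring_center from where it was at the start of the episode above 0.02 m).
It also fails if it takes over 50 s, if anything falls off the work surface, if the arm or the gripper's body presses on something with over 40 N, if the wrist force passes 120 N, or if a joint passes its speed limit or range.

## Working session

There is one attempt and no reset: what is moved stays moved. The work goes in short steps, Python scripts to look and compute and a tool call to move; the robot and the scene stay as the last step left them, time stands still between calls to the robot, and variables do not carry over. Pictures are saved under pics/ and viewed, at most 10 in all, crops included, and the job is handed in when it is done.

Besides the shell and the picture viewer there is one more tool, called as name(argument=value, ...), one argument or row to a line, values as JSON. servo_tool: Moves the arm, as the interface text tells. Its arguments: {"type":"object","properties":{"deltas":{"type":"array","items":{"type":"number"}}},"required":["deltas"]}

```bash
mkdir -p pics
cat > h.py <<'E'
import numpy as np, cv2
from plant import env, viewer, hand_in, find_in, trace, pinpoint
def K(c): return np.array([[c['fx'],0,c['cx']],[0,c['fy'],c['cy']],[0,0,1.]])
def ray(c,px,z):
    u=cv2.undistortPoints(np.array([[px]],float),K(c),np.array(c['D'],float))[0,0]
    R=np.array(c['R']);t=np.array(c['t']);o=-R.T@t;d=R.T@np.array([u[0],u[1],1]);return o+d*(z-o[2])/d[2]
def proj(c,P):
    return cv2.projectPoints(np.atleast_2d(np.array(P,float)),cv2.Rodrigues(np.array(c['R'],float))[0],np.array(c['t'],float),K(c),np.array(c['D'],float))[0][:,0]
def save(c,n): cv2.imwrite('pics/'+n,c['frame'][:,:,::-1])
E
python3 - <<'E'
from h import *
np.set_printoptions(precision=3,suppress=True)
a=[]
for n in('scene','top'):
    c=viewer.get_image(n);a.append(c['frame'])
    cv2.imwrite(f'pics/{n}0.png',cv2.resize(c['frame'],(768,576))[:,:,::-1])
    for o,z in(('hook_grip',.025),('brass_ring_center',.006),('black_ring_center',.006),('guard',0)):
        for d in pinpoint(o,n)[:4]: print(n,o,round(d['conf'],2),np.array(d['centre']),ray(c,d['centre'],z))
print(env.state())
E
```

```text
scene hook_grip 0.89 [148.6 160.7] [ 0.485 -0.337  0.025]
scene hook_grip 0.58 [218.5 119.1] [ 0.303 -0.273  0.025]
scene brass_ring_center 0.82 [327.2 245. ] [0.5   0.076 0.006]
scene black_ring_center 0.81 [302.4 297.5] [0.612 0.074 0.006]
scene guard 0.73 [279.1 268.7] [0.579 0.016 0.   ]
top hook_grip 0.79 [342.6 271.3] [ 0.311 -0.262  0.025]
top hook_grip 0.57 [373.5 189.9] [ 0.485 -0.338  0.025]
top brass_ring_center 0.62 [184.6 184.9] [0.507 0.074 0.006]
top black_ring_center 0.73 [182.1 139.9] [0.608 0.08  0.006]
top guard 0.91 [209.8 149.5] [0.586 0.019 0.   ]
{'t': 0.5, 'qpos': array([ 1.235,  0.333,  0.04 ,  1.465, -0.013,  1.343, -0.059]), 'joint_vel': array([-0.001,  0.   , -0.   , -0.   , -0.001, -0.002, -0.001]), 'tau': array([ -0.002, -65.556,   1.331, -40.375,  -0.06 ,   0.036,   0.   ]), 'eef_pos': array([ 0.152, -0.632,  0.223]), 'tcp_rot': array([-3.119, -0.371,  0.   ]), 'wrist_force': array([ 0.126, -0.064,  0.178]), 'moment': array([-0.008, -0.043,  0.024]), 'gripper_force': 0.0, 'width': 0.08728936726313918}
```

View pics/scene0.png

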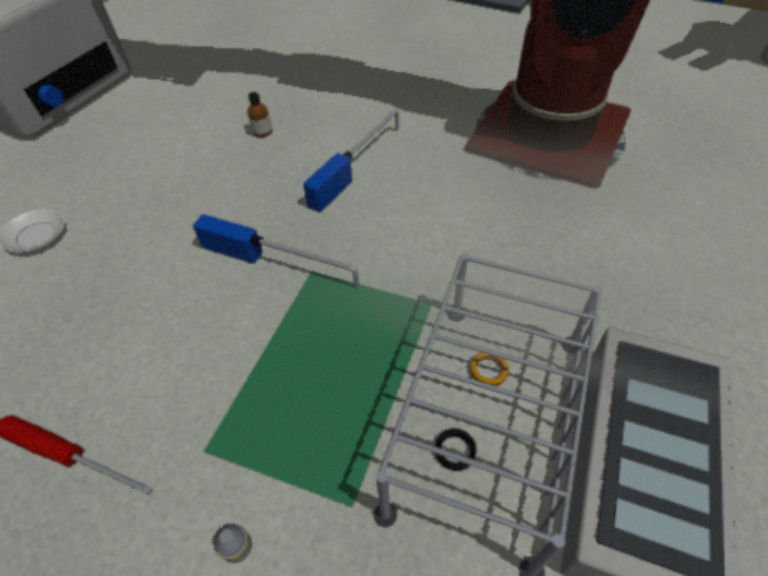

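View pics/top0.png

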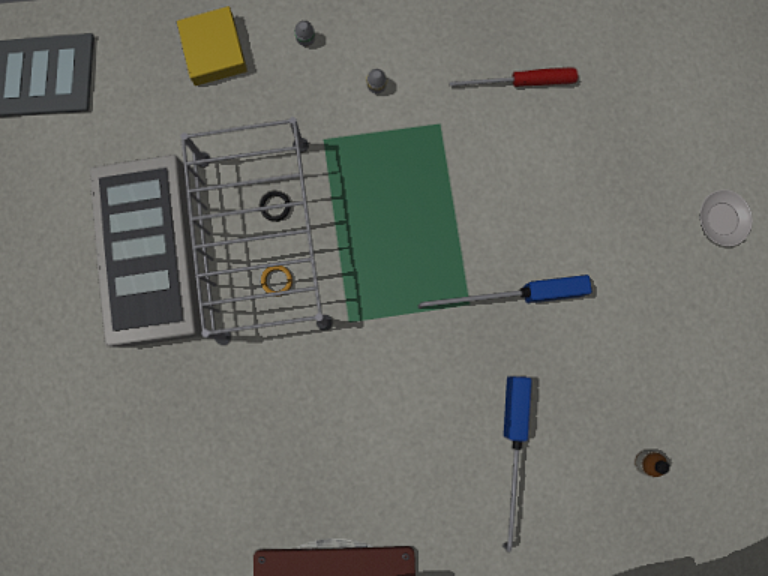

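```bash
cat > m.py <<'E'
from h import *
from scipy.spatial.transform import Rotation as Ro
np.set_printoptions(precision=4,suppress=True)
def mask(f,lo,hi):
    return cv2.inRange(cv2.cvtColor(f,cv2.COLOR_RGB2HSV),lo,hi)
def ring(c,n):
    d=trace(n,c)
    return d
if __name__=='__main__':
  for n in('top','scene'):
    c=viewer.get_image(n);f=c['frame']
    # mat
    g=mask(f,(50,90,30),(85,255,255));cn=max(cv2.findContours(g,0,1)[0],key=cv2.contourArea)
    b=cv2.approxPolyDP(cv2.convexHull(cn),6,True)[:,0]
    print(n,'mat',[ray(c,p,0)[:2] for p in b.astype(float)])
    for o in('brass_ring_center','black_ring_center'):
        m=trace(o,n)[0]['pixels'];p=np.argwhere(m)[:,::-1].astype(np.float32)
        h=cv2.convexHull(p);(e,ax,_)=cv2.fitEllipse(h)
        print(o,'ell',ray(c,e,.006)[:2],'ax',ax)
    for d in trace('hook_grip',n)[:2]:
        m=d['pixels']&(mask(f,(100,120,40),(130,255,255))>0);p=np.argwhere(m)[:,::-1].astype(np.float32)
        w=np.array([ray(c,q,.05)[:2] for q in p],np.float32) if n=='top' else np.array([ray(c,q,.025)[:2] for q in p],np.float32)
        print('hook',d['conf'],len(p),cv2.minAreaRect(w),cv2.boxPoints(cv2.minAreaRect(w)))
  c=viewer.get_image('top');print('tip@.041',ray(c,(280.5,203.3),.041), 'rod root',ray(c,(350,195.5),.041))
  s=env.state();print(s['t'],Ro.from_rotvec(s['tcp_rot']).as_matrix())
E
python3 m.py
```

```text
top mat [array([ 0.7377, -0.1705]), array([ 0.4636, -0.2051]), array([ 0.4414, -0.0304]), array([0.7169, 0.0033])]
brass_ring_center ell [0.5047 0.0753] ax (19.120555877685547, 21.910078048706055)Traceback (most recent call last):
  File "m.py", line 17, in <module>
    m=trace(o,n)[0]['pixels'];p=np.argwhere(m)[:,::-1].astype(np.float32)
      ~~~~~~~~~~^^^
IndexError: list index out of range
```

```bash
sed -i "s/m=trace(o,n)\[0\]\['pixels'\]/T=trace(o,n)\n        if not T: continue\n        m=T[0]['pixels']/" m.py; python3 m.py
```

```text
top mat [array([ 0.7377, -0.1705]), array([ 0.4636, -0.2051]), array([ 0.4414, -0.0304]), array([0.7169, 0.0033])]
brass_ring_center ell [0.5045 0.0754] ax (19.209238052368164, 21.929065704345703)
black_ring_center ell [0.6151 0.078 ] ax (19.007814407348633, 20.200435638427734)
hook 0.91 546 ((0.4773976802825928, -0.3272685408592224), (0.028887230902910233, 0.0969976857304573), 5.475693225860596) [[ 0.4584 -0.2804]
 [ 0.4676 -0.3769]
 [ 0.4964 -0.3742]
 [ 0.4871 -0.2776]]
hook 0.62 677 ((0.3100776672363281, -0.26162970066070557), (0.03453519567847252, 0.08983749896287918), 84.4807357788086) [[ 0.2637 -0.2745]
 [ 0.3531 -0.2831]
 [ 0.3564 -0.2488]
 [ 0.267  -0.2401]]
scene mat [array([ 0.4645, -0.2072]), array([ 0.4509, -0.099 ]), array([ 0.4819, -0.0319]), array([0.7157, 0.0018]), array([ 0.7372, -0.1723])]
brass_ring_center ell [0.5025 0.0737] ax (22.07451057434082, 26.214881896972656)
black_ring_center ell [0.614  0.0748] ax (26.064695358276367, 29.210227966308594)
hook 0.92 738 ((0.3043116629123688, -0.27008795738220215), (0.06140677258372307, 0.13047419488430023), 85.07291412353516) [[ 0.2367 -0.2951]
 [ 0.3667 -0.3063]
 [ 0.3719 -0.2451]
 [ 0.242  -0.2339]]
hook 0.67 870 ((0.4763752520084381, -0.33694496750831604), (0.057281725108623505, 0.12230556458234787), 4.557610988616943) [[ 0.443  -0.2783]
 [ 0.4527 -0.4002]
 [ 0.5098 -0.3956]
 [ 0.5001 -0.2737]]
tip@.041 [ 0.459  -0.1325  0.041 ] rod root [ 0.4719 -0.2821  0.041 ]
1.1 [[ 0.9721  0.2345 -0.    ]
 [ 0.2345 -0.9721  0.0001]
 [-0.     -0.0001 -1.    ]]
```

servo_tool(
  deltas=[0.087, 0, 0, 0, 0, 0, -9.1, 0.087, 0, 0, 0, 0, 0, -9.1, 0.087, 0, 0, 0, 0, 0, -9.1, 0.087, 0, 0, 0, 0, 0, -9.1, 0.087, 0, 0, 0, 0, 0, -9.1, 0.087, 0, 0, 0, 0, 0, -9.1, 0.087, 0, 0, 0, 0, 0, -9.1, 0.087, 0, 0, 0, 0, 0, -9.1, 0.087, 0, 0, 0, 0, 0, -9, 0.087, 0.0267, 0.0355, 0, 0, 0, 0, 0.087, 0.0267, 0.0355, 0, 0, 0, 0, 0.087, 0.0267, 0.0355, 0, 0, 0, 0, 0.087, 0.0267, 0.0355, 0, 0, 0, 0, 0.087, 0.0267, 0.0355, 0, 0, 0, 0, 0.087, 0.0267, 0.0355, 0, 0, 0, 0, 0.087, 0.0267, 0.0355, 0, 0, 0, 0, 0.087, 0.0267, 0.0355, 0, 0, 0, 0, 0.087, 0.0267, 0.0355, 0, 0, 0, 0, 0.087, 0.0267, 0.0355, 0, 0, 0, 0],
)

```text
t: 3.48
eef_pos: [0.4819, -0.3319, 0.2228]
tcp_rot: [2.115, 2.322, -0.0]
wrist_force: [1.0, 0.4, 0.1]
width: 0.0869
gripper_force: 0.0
```

Run:
```python
from m import *
s=env.state();print(s['t'],s['eef_pos'],Ro.from_rotvec(s['tcp_rot']).as_matrix(),s['qpos'])
c=viewer.get_image('scene');cv2.imwrite('pics/scene1.png',cv2.resize(c['frame'],(768,576))[:,:,::-1])
```

```text
3.475 [ 0.4819 -0.3319  0.2228] [[-0.0933  0.9956  0.0003]
 [ 0.9956  0.0933 -0.0003]
 [-0.0003  0.0003 -1.    ]] [ 0.8927  0.2327 -0.4299  1.6098  0.0995  1.3205  0.5418]
```

View pics/scene1.png

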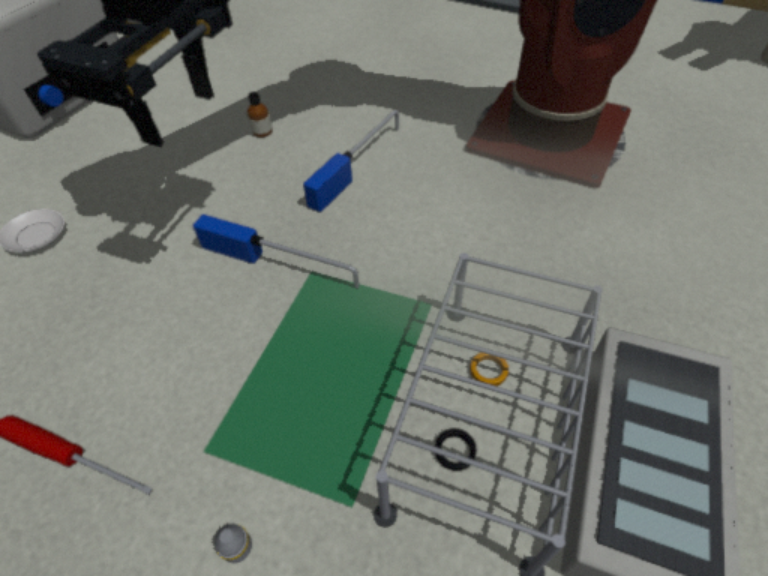

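servo_tool(
  deltas=[0.087, 0, 0, 0.035, 0, 0, 0, 0.087, 0, 0, 0.035, 0, 0, 0, 0.087, 0, 0, 0.035, 0, 0, 0, 0.087, 0, 0, 0.035, 0, 0, 0, 0.087, 0, 0, 0.035, 0, 0, 0, 0.087, 0, 0, 0.035, 0, 0, 0, 0.087, 0, 0, 0, 0, 0, 0],
)

```text
t: 4.4
eef_pos: [0.479, -0.3319, 0.0102]
tcp_rot: [-2.112, -2.319, 0.001]
wrist_force: [-0.1, -0.2, 0.7]
width: 0.0872
gripper_force: 0.0
```

Run:
```python
from m import *
c=viewer.get_image('scene');cv2.imwrite('pics/scene2.png',cv2.resize(c['frame'][80:240,80:320],None,fx=3,fy=3)[:,:,::-1])
```

```text
(no output)
```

View pics/scene2.png

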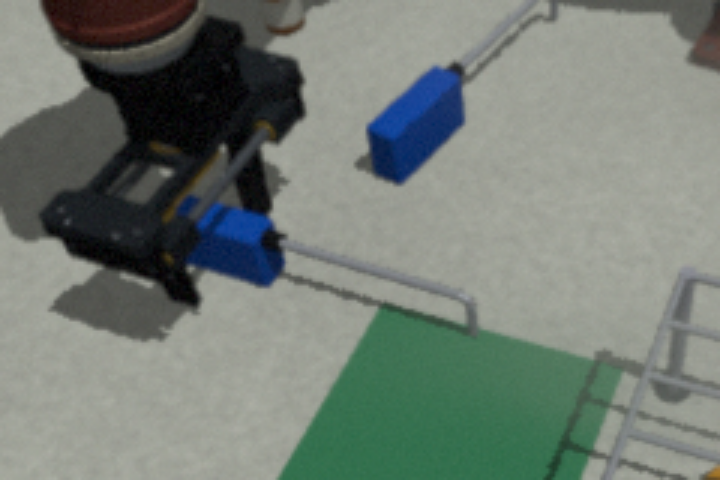

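The fingers straddle the handle, whose near end is at about (275,245) in the crop; the hook tip is free. Closing and lifting.

servo_tool(
  deltas=[0, 0, 0, 0, 0, 0, 0, 0, 0, 0, 0, 0, 0, 0, 0, 0, 0, 0, 0, 0, 0, 0, 0, 0, 0, 0, 0, 0, 0, 0, 0, 0, 0, 0, 0, 0, 0, 0, 0, 0, 0, 0, 0, 0, 0, 0, 0, 0, 0, 0, 0, 0, -0.018, 0, 0, 0, 0, 0, 0, -0.017, 0, 0, 0, 0, 0, 0, 0, 0, 0, 0],
)

```text
t: 5.7
eef_pos: [0.4823, -0.3336, 0.05]
tcp_rot: [2.112, 2.32, 0.001]
wrist_force: [-0.5, 0.0, -1.8]
width: 0.0279
gripper_force: 30.0
```

```bash
cat > w.py <<'E'
from m import *
s=env.state();print(s['t'],s['eef_pos'],Ro.from_rotvec(s['tcp_rot']).as_matrix(),s['width'],s['gripper_force'])
c=viewer.get_image('top');f=c['frame']
import sys
for d in pinpoint('hook_grip','top'): print(d['conf'],ray(c,d['centre'],.055))
for o in('brass_ring_center','black_ring_center'):
    for d in pinpoint(o,'top')[:1]: print(o,d['conf'],ray(c,d['centre'],.006))
x0,y0,x1,y1=map(int,sys.argv[2:6])
cv2.imwrite('pics/'+sys.argv[1],cv2.resize(f[y0:y1,x0:x1],None,fx=4,fy=4,interpolation=cv2.INTER_CUBIC)[:,:,::-1])
E
python3 w.py top3.png 210 130 410 270
```

```text
5.7 [ 0.4823 -0.3336  0.05  ] [[-0.0935  0.9956  0.0031]
 [ 0.9956  0.0935 -0.0023]
 [-0.0026  0.0029 -1.    ]] 0.02793107799114346 29.99977003550157
0.9 [ 0.3128 -0.2567  0.055 ]
0.81 [ 0.4811 -0.3356  0.055 ]
brass_ring_center 0.61 [0.5044 0.0733 0.006 ]
black_ring_center 0.54 [0.6066 0.0773 0.006 ]
```

View pics/top3.png

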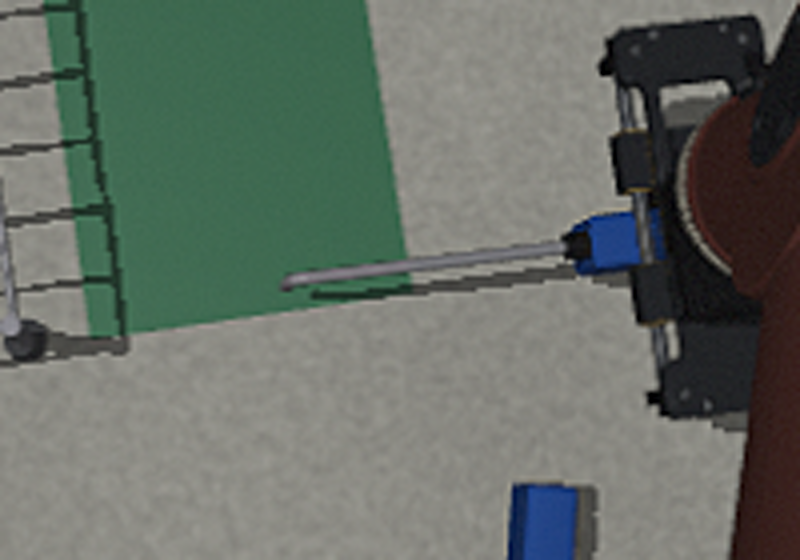

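Run:
```python
from m import *
c=viewer.get_image('top')
a=ray(c,(281.6,200.4),.078);b=ray(c,(351.25,191.75),.078)
print(a,b,np.degrees(np.arctan2(*(a-b)[[1,0]])), np.linalg.norm(a-b))
```

```text
[ 0.4617 -0.1323  0.078 ] [ 0.4761 -0.2772  0.078 ] 95.64851242212596 0.14558585816417874
```

servo_tool(
  deltas=[0, 0, 0.015, 0, 0, 0, 0, 0, 0, 0.015, 0, 0, 0, 0, 0, 0, 0.015, 0, 0, 0, 0, 0, 0, 0.016, 0, 0, 0, 0, 0, 0.025, 0, 0, 0, 0, 0, 0, 0.025, 0, 0, 0, 0, 0, 0, 0.025, 0, 0, 0, 0, 0, 0, 0.025, 0, 0, 0, 0, 0, 0, 0.025, 0, 0, 0, 0, 0, 0, 0.025, 0, 0, 0, 0, 0, 0, 0.025, 0, 0, 0, 0, 0, 0, 0.022, 0, 0, 0, 0, 0, 0, 0.006, 0, 0, 0, 0, 0, 0, 0, 0, 0, 0, 0, 0, 0, 0, 0, 0, 0, 0, 0],
)

```text
t: 7.82
eef_pos: [0.5226, -0.126, 0.0476]
tcp_rot: [2.116, 2.321, -0.0]
wrist_force: [0.7, 0.2, -1.7]
width: 0.0279
gripper_force: 30.0
```

Run:
```python
from m import *
s=env.state();print(s['t'],s['eef_pos'],Ro.from_rotvec(s['tcp_rot']).as_matrix(),s['width'],s['gripper_force'],s['wrist_force'])
a=viewer.get_image('top');b=viewer.get_image('scene')
f=cv2.resize(a['frame'][140:240,130:230],None,fx=4,fy=4,interpolation=2);g=cv2.resize(b['frame'][200:300,270:370],None,fx=4,fy=4,interpolation=2)
cv2.imwrite('pics/both4.png',np.hstack([f,g])[:,:,::-1])
P=[[.5037,.0745,.006]];print(proj(a,P),proj(b,P))
```

```text
7.825 [ 0.5226 -0.126   0.0476] [[-0.0924  0.9957  0.0001]
 [ 0.9957  0.0924 -0.0005]
 [-0.0005  0.     -1.    ]] 0.027902444852006283 29.99953599879518 [ 0.6945  0.2356 -1.6606]
[[184.5594 186.5439]] [[325.8585 246.3103]]
```

View pics/both4.png

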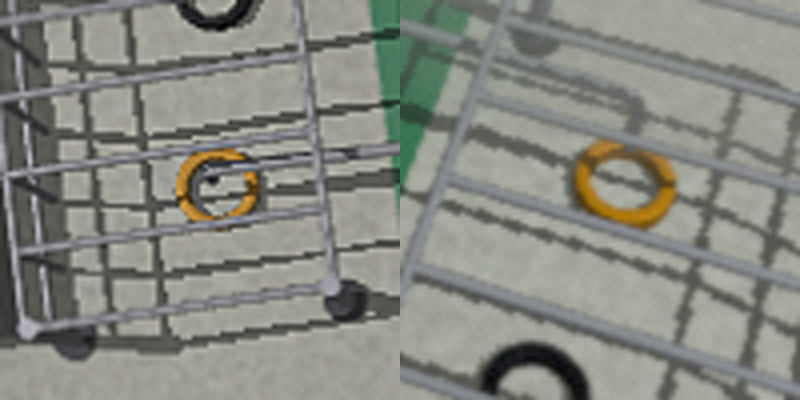

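Run:
```python
from m import *
a=viewer.get_image('top');b=viewer.get_image('scene')
for z in(.034,.037,.04):print(z,ray(a,(182.8,184.7),z),ray(b,(328.8,233),z))
print('ring',ray(a,(130+218/4,140+187/4),.008),ray(b,(270+226/4,200+183/4),.008))
```

```text
0.034 [0.5043 0.0747 0.034 ] [0.4926 0.0722 0.034 ]
0.037 [0.5039 0.0743 0.037 ] [0.4945 0.0725 0.037 ]
0.04 [0.5035 0.0739 0.04  ] [0.4965 0.0728 0.04  ]
ring [0.503  0.0744 0.008 ] [0.5033 0.0753 0.008 ]
```

The tip stands over the brass hole in the top view (about 210,178 in the crop, ring centred at 218,187); in the scene view a bar hides the tip's end. Lowering now.

servo_tool(
  deltas=[0, 0, 0, 0.008, 0, 0, 0, 0, 0, 0, 0.008, 0, 0, 0, 0, 0, 0, 0.008, 0, 0, 0, 0, 0, 0, 0.006, 0, 0, 0, 0, 0, 0, 0.003, 0, 0, 0, 0, 0, 0, 0, 0, 0, 0, 0, 0, 0, 0, 0, 0, 0],
)

```text
t: 8.9
eef_pos: [0.5229, -0.125, 0.0148]
tcp_rot: [2.115, 2.323, 0.0]
wrist_force: [-0.3, 0.1, -1.2]
width: 0.0275
gripper_force: 30.0
```

Run:
```python
from m import *
a=viewer.get_image('top');b=viewer.get_image('scene')
f=cv2.resize(a['frame'][140:240,130:230],None,fx=4,fy=4,interpolation=2);g=cv2.resize(b['frame'][200:300,270:370],None,fx=4,fy=4,interpolation=2)
cv2.imwrite('pics/both5.png',np.hstack([f,g])[:,:,::-1])
```

```text
(no output)
```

View pics/both5.png

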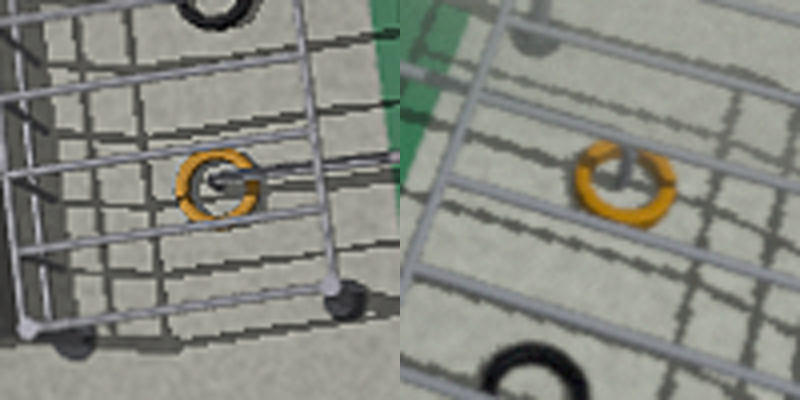

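The tip is inside the brass ring in both views (216,180 left; 622,178 right). Drawing it out.

servo_tool(
  deltas=[0, -0.005, 0, 0, 0, 0, 0, 0, -0.008, 0, 0, 0, 0, 0, 0, -0.011, 0, 0, 0, 0, 0, 0, -0.011, 0, 0, 0, 0, 0, 0, -0.011, 0, 0, 0, 0, 0, 0, -0.011, 0, 0, 0, 0, 0, 0, -0.011, 0, 0, 0, 0, 0, 0, -0.011, 0, 0, 0, 0, 0, 0, -0.011, 0, 0, 0, 0, 0, 0, -0.011, 0, 0, 0, 0, 0, 0, -0.011, 0, 0, 0, 0, 0, 0, -0.011, 0, 0, 0, 0, 0, 0, -0.011, 0, 0, 0, 0, 0, 0, -0.011, 0, 0, 0, 0, 0, 0, -0.011, 0, 0, 0, 0, 0, 0, -0.011, 0, 0, 0, 0, 0, 0, -0.01, 0, 0, 0, 0, 0, 0, -0.008, 0, 0, 0, 0, 0, 0, -0.005, 0, 0, 0, 0, 0, 0, 0, 0, 0, 0, 0, 0],
)

```text
t: 11.5
eef_pos: [0.5404, -0.3146, 0.0145]
tcp_rot: [2.115, 2.322, -0.0]
wrist_force: [-0.3, 0.9, -1.6]
width: 0.0278
gripper_force: 30.0
```

```bash
sed -i '/hook_grip/d' w.py; python3 w.py top6.png 150 110 350 250
```

```text
11.5 [ 0.5404 -0.3146  0.0145] [[-0.093   0.9957  0.0001]
 [ 0.9957  0.093  -0.0002]
 [-0.0002  0.0001 -1.    ]] 0.027816250197214804 29.99956849263981
brass_ring_center 0.6 [ 0.5292 -0.1043  0.006 ]
```

View pics/top6.png

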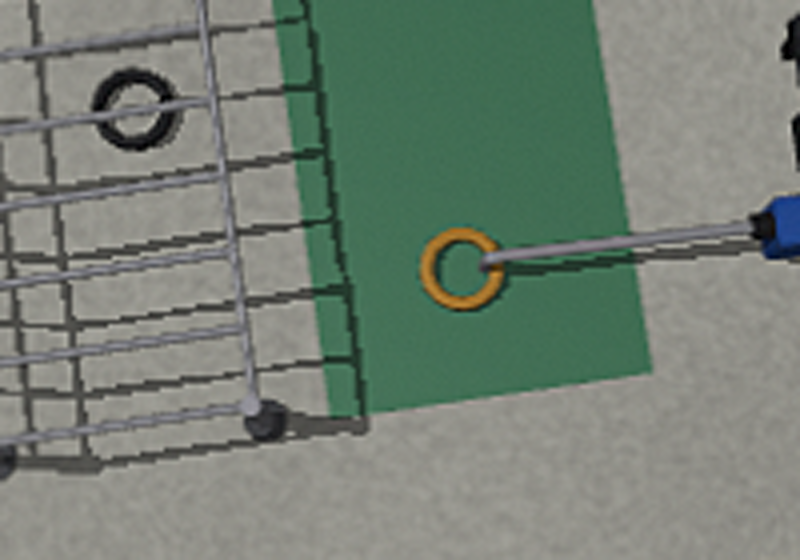

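The brass ring lies on the mat (462,268), the tip at its near inner edge. Setting down, releasing, and rising.

servo_tool(
  deltas=[0, 0.002, 0, 0.001, 0, 0, 0, 0, 0, 0, 0.001, 0, 0, 0, 0, 0, 0, 0, 0, 0, 0, 0.087, 0, 0, 0, 0, 0, 0, 0.087, 0, 0, 0, 0, 0, 0, 0.087, 0, 0, 0, 0, 0, 0, 0.087, 0, 0, 0, 0, 0, 0, 0.087, 0, 0, 0, 0, 0, 0, 0.087, 0, 0, -0.02, 0, 0, 0, 0.087, 0, 0, -0.035, 0, 0, 0, 0.087, 0, 0, -0.035, 0, 0, 0, 0.087, 0, 0, -0.035, 0, 0, 0, 0.087, 0, 0, -0.03, 0, 0, 0, 0.087, 0, 0, 0, 0, 0, 0, 0.087, 0, 0, 0, 0, 0, 0],
)

```text
t: 13.52
eef_pos: [0.5401, -0.3121, 0.1679]
tcp_rot: [2.115, 2.323, -0.0]
wrist_force: [0.1, 0.9, -0.3]
width: 0.0869
gripper_force: 0.0
```

Run:
```python
from m import *
s=env.state();print(s['t'],s['eef_pos'],s['width'],s['wrist_force'])
c=viewer.get_image('scene');cv2.imwrite('pics/scene7.png',cv2.resize(c['frame'],(768,576))[:,:,::-1])
```

```text
13.525 [ 0.5401 -0.3121  0.1679] 0.08691596949530053 [ 0.1199  0.9223 -0.3125]
```

View pics/scene7.png

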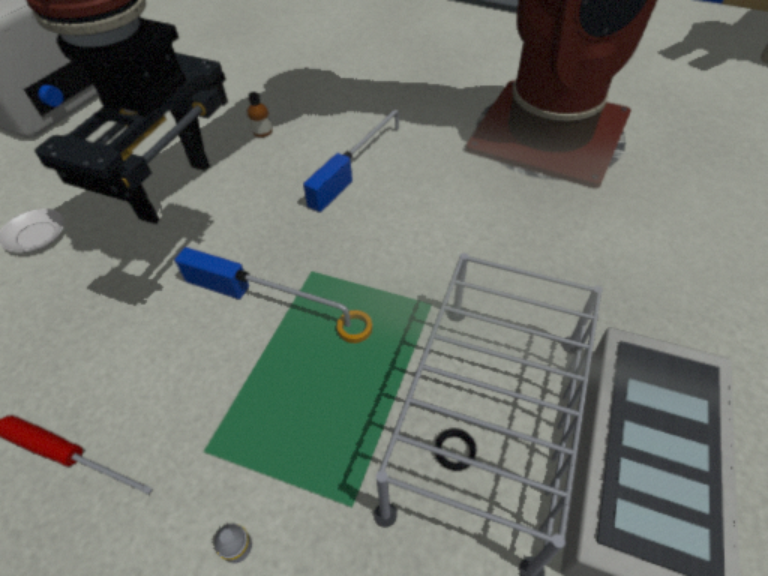

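The hook stands on the bench, released (handle at 212,272). The brass ring lies flat on the mat (353,325), and the black ring has not moved (455,449).

```bash
python3 -c "from plant import hand_in; print(hand_in())"
```

```text
the job is handed in; nothing more can be done
None
```

I drew the brass ring out onto the green mat with the blue hook, set the hook down and let go, left the black ring where it lay, and handed the job in at about 13.6 s; no verdict came back.

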